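# Pack the jig's gap snug with spacers

## Robot

A 6-joint arm with a two-finger parallel gripper is mounted at the origin on a cart in front of the work surface, level with it; the furniture and walls round the work are solid. World frame = base frame: x ahead of the robot, y to its left, z up, the work surface at z = 0. Lengths are in mm, angles in degrees, forces in N, time in s.
With the tool pointing down it reaches from about 375 to 900 mm from the base axis. Payload 3.1 kg.
Tool frame: the origin (TCP) lies midway between the tips of the shut fingers; the grasp point (between the pads) lies 19 mm behind it; z points along the fingers, y is the line along which they close (so a half turn about z gives the same grasp; the last joint's range is limited). The gripper opens to 85 mm and grips with 20 to 120 N. Pads are 22 mm wide; open, the fingers measure 114 mm over their backs; the gripper's body (76 mm by 85 mm) begins 54 mm behind the grasp point. The pads swing forward as they close: fully open they stand 13 mm farther back than shut.
Start: joints at [59.502, 30.224, 82.088, -0, 67.689, -10.227], TCP at [216.499, 586.281, 231.31] pointing down, gripper open.
Joint ranges: [-176.69, 176.69], [-43.24, 126.21], [12.49, 139.97], [-82, 262], [0, 151.66], [-163.58, 163.58]. Speed limits (degrees/s): [159.86, 159.86, 180, 180, 180, 180].

## Interface

Orientations are given as [roll, pitch, yaw] about the fixed x, y, z axes, in that order (R = Rz(yaw) Ry(pitch) Rx(roll)).
In Python, from bench import * gives the robot as it stands.
- The arm moves only by the tool arm_command, never from a script. Its arguments are lists of equal length, an entry for each row: "grip": the finger opening in cm, from 0 to 8.54; "delta_pos": the shift along the tool's x, y, z in cm, a list of three; "roll": the turn about the tool's z in degrees. In form: {"grip": [grip, ...], "delta_pos": [[tx, ty, tz], ...], "roll": [roll, ...]}. A call has 1 to 10 rows; each row shifts and turns the commanded pose from where the row before left it, along the tool's axes as they then stand; what a row does not reach is not made up. A row lasts 1/8 s, in which the tool goes at most 62.5 mm and 10.7 degrees, less where a joint would pass 70% of its speed; a pose out of reach is approached as far as the arm can. A call with a gripper value outside its range is refused whole. The fingers move at their own pace and stop on an object; "squeeze" is the grip in N (left out, the last holds). Time passes only in rows, so rows that do not move let the fingers close. It gives the time, the measured TCP pose, the force, the opening and the grip force at its end, in the units of the state.
- observe(): the state, without advancing time (a new reading comes with each control period).
- read_camera(name): name is "scene" or "top" or "wrist"; returns a dict with "pixels" (480x640x3 uint8, blue, green, red), "range_z" (480x640 float32, mm along the optical axis (not along the pixel's ray), 0 where there is no reading), "camera_matrix" (3x3 intrinsics, pixels), "origin" and "rotation" of the camera in the world. Camera axes: x right, y down, z forward; pixel columns grow to the right and rows downward; lengths in mm; the calibration is good to about 2 mm. A picture is of the moment at which its call begins.
- finish_job(): hands the job in; it is judged then, once.
The state is a dict: "time_s": time; "joint_positions": joint angles; "joint_vel": joint speeds; "effort": joint torques, N m; "tcp_pos": TCP position; "ee_rot": TCP orientation; "force": force on the tool from outside, world axes, zero at the start; "moment": the same for the moment, N m; "width": finger opening in mm; "grasp_force": force on a finger pad.
Only numpy, scipy, OpenCV 4.12 (cv2) and the standard library are available. Lean on these libraries where they do the work, as an engineer would, in place of code of your own. Each camera call takes 0.05 s, during which the arm holds its last target. There are 200 camera calls.

## Task

A camera module sits in its nest on the grey jig, and there is an open gap between the nest and the jig's end stop. Add spacer blocks to the gap one at a time, standing upright side by side on the jig's floor, until it is packed snug with no room for another. Leave the spacer that you do not need standing where it is.

Things in the scene. Friction and masses are not known exactly. Their poses are not given: they have to be found in the camera images.
- gap_floor (a point): Middle of the gap, on the upper face of the fixed grey jig's base (8 mm above the bench). y runs along the 64 mm gap from the end stop's face (y = -32 mm) to the nest wall's (+32; camera module behind it, 53 mm tall); z up. Walls: 34 mm wide in x, 30 mm high, then lips leaning outward, 7 mm by 46 mm height. Open above and at +x and -x, for fingers beside a spacer.
- spacer_a_centre (a point): Centre (half-way up) of one of two alike upright aluminium spacer blocks: 44 mm wide in x, 30 mm thick in y, 55 mm tall in z, 0.18 kg, dark hole in each 44 x 55 mm face, long edges chamfered 4 mm. Hold it across its 44 mm width, so that fingers clear walls and neighbour; its thickness goes along the gap.
- spacer_b_centre (a point): Centre (half-way up) of the other 30 mm thick spacer, alike in every way to spacer_a.
- spacer_thick_centre (a point): Centre (half-way up) of a third aluminium spacer of the same width (44 mm, along x) and height (55 mm), but 45 mm thick along its y; it stands upright on the bench.
Mind the look-alikes: they are no part of the job. Leave any purple or red look-alike of the part that bears spacer_a_centre alone.

How it is judged (in metres and radians):
On the way, in this order (a step that is already met when the one before it is completed fails the run):
1. a first 30 mm spacer stands in the gap on the jig's floor (((x of spacer_a_centre in the frame of gap_floor between -0.015 and 0.015 m and y of spacer_a_centre in the frame of gap_floor between -0.025 and 0.025 m and z of spacer_a_centre in the frame of gap_floor between 0.0215 and 0.0335 m and angle between spacer_a_centre's own z axis and vertical below 0.175 rad) or (x of spacer_b_centre in the frame of gap_floor between -0.015 and 0.015 m and y of spacer_b_centre in the frame of gap_floor between -0.025 and 0.025 m and z of spacer_b_centre in the frame of gap_floor between 0.0215 and 0.0335 m and angle between spacer_b_centre's own z axis and vertical below 0.175 rad))), for 0.2 s.
2. the second 30 mm spacer stands beside it in the gap (x of spacer_a_centre in the frame of gap_floor between -0.015 and 0.015 m and y of spacer_a_centre in the frame of gap_floor between -0.025 and 0.025 m and z of spacer_a_centre in the frame of gap_floor between 0.0215 and 0.0335 m and angle between each of spacer_a_centre, spacer_b_centre's own z axis and vertical below 0.175 rad and x of spacer_b_centre in the frame of gap_floor between -0.015 and 0.015 m and y of spacer_b_centre in the frame of gap_floor between -0.025 and 0.025 m and z of spacer_b_centre in the frame of gap_floor between 0.0215 and 0.0335 m), for 0.2 s.
At the end, for the whole second after the job is handed in: Both 30 mm spacers stand upright (within 10 degrees) side by side in the gap, their feet on the jig's floor (within 6 mm), within 15 mm of the jig's centre line across and within 25 mm of the gap's middle along it, at rest; the 45 mm spacer is upright within 30 mm of where it stood (all of step 2 and distance of spacer_thick_centre from where it was at the start of the episode below 0.03 m and angle between spacer_thick_centre's own z axis and vertical below 0.175 rad and linear speed of each of spacer_a, spacer_b below 0.02 m/s); the robot touches nothing.
It fails at once if the 45 mm spacer, which is not needed, is moved more than 30 mm or tipped over (distance of spacer_thick_centre from where it was at the start of the episode above 0.03 m or angle between spacer_thick_centre's own z axis and vertical above 0.3 rad).
It also fails if it takes over 51 s, if anything falls off the work surface, if the arm or the gripper's body presses on something with over 40 N, if the wrist force passes 120 N, or if a joint passes its speed limit or range.

## Working session

There is one attempt and no reset: what is moved stays moved. The work goes in short steps, Python scripts to look and compute and a tool call to move; the robot and the scene stay as the last step left them, time stands still between calls to the robot, and variables do not carry over. Pictures are saved under pics/ and viewed, at most 10 in all, crops included, and the job is handed in when it is done.

Besides the shell and the picture viewer there is one more tool, called in YAML: its name, and indented under it one key for each argument. arm_command: Moves the arm, as the interface text tells. Its arguments: {"type":"object","properties":{"grip":{"type":"array","items":{"type":"number"}},"delta_pos":{"type":"array","items":{"type":"array","items":{"type":"number"}}},"roll":{"type":"array","items":{"type":"number"}},"squeeze":{"type":"number"}},"required":["grip","delta_pos","roll"]}

```bash
mkdir -p pics; ls; cat > h.py <<'E'
from bench import *
import numpy as np, cv2
def cloud(c):
    K=c["camera_matrix"];z=c["range_z"]
    v,u=np.mgrid[0:480,0:640]
    p=np.stack([(u-K[0][2])/K[0][0]*z,(v-K[1][2])/K[1][1]*z,z],-1)
    w=p@np.array(c["rotation"]).T+np.array(c["origin"])
    w[z==0]=np.nan
    return w
E
python3 - <<'E'
from h import *
for n in("top","scene"):
    c=read_camera(n); np.save(f"{n}.npy",c,allow_pickle=True); cv2.imwrite(f"pics/{n}0.png",c["pixels"])
    print(n,c["origin"],c["rotation"],c["camera_matrix"])
print(observe())
E
```

```text
pics
top [451.40066463 175.37691098 888.80774488] [-1.73680351e+02  1.87731219e-03 -8.92739925e+01] [[491.57605713   0.         318.05836527]
 [  0.         491.57605713 242.87777193]
 [  0.           0.           1.        ]]
scene [ 205.70518033 -384.98172979  617.1220501 ] [-131.38997892   -0.64977764  -31.00730614] [[564.68510616   0.         319.2111957 ]
 [  0.         564.68510616 245.39736344]
 [  0.           0.           1.        ]]
{'time_s': 0.1, 'joint_positions': array([ 5.95030480e+01,  3.02751280e+01,  8.21485701e+01,  2.14444316e-03,
        6.76910086e+01, -1.02274551e+01]), 'joint_vel': array([ 0.06277104, -0.21406496, -0.1735652 ,  0.00343763,  0.03443213,
       -0.08145434]), 'effort': array([-5.02940493e-04, -4.43306565e+01, -1.78585267e+01, -2.38350549e-04,
        3.87668086e-03,  5.88612934e-06]), 'tcp_pos': array([216.15427062, 585.74445309, 230.41816127]), 'ee_rot': array([-1.79887468e+02, -2.23176942e-02,  1.59729665e+02]), 'force': array([ 0.4479092 , -0.10150347,  0.27447894]), 'moment': array([-0.0036911 , -0.01551753, -0.07963718]), 'grasp_force': 0.0, 'width': 84.9455044165504}
```

View pics/top0.png

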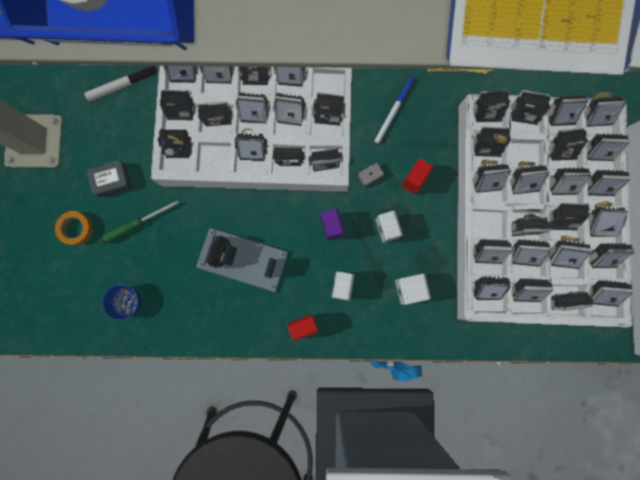

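View pics/scene0.png

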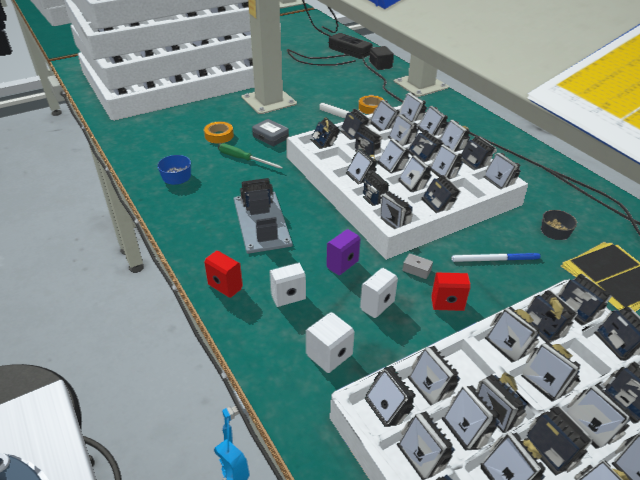

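Top view candidates: white blocks at (388,226) and (343,286), which look 30 mm thick. The thick white one is at (412,290). Look-alikes are purple (332,223), red (303,328) and red (417,176), plus a small grey block at (371,175). The jig is at (242,260), with the nest at (220,250) and the end stop at (272,268). I choose the two thinner white ones.

```bash
cat > h.py <<'E'
from bench import *
import numpy as np, cv2
from scipy.spatial.transform import Rotation as Ro
def cloud(c):
    K=c["camera_matrix"];z=c["range_z"]
    v,u=np.mgrid[0:480,0:640]
    p=np.stack([(u-K[0][2])/K[0][0]*z,(v-K[1][2])/K[1][1]*z,z],-1)
    w=p@Ro.from_euler("xyz",c["rotation"],degrees=True).as_matrix().T+np.array(c["origin"])
    w[z==0]=np.nan
    return w
def rect(w,m):
    P=w[m][:,:2].astype(np.float32)
    (x,y),(a,b),t=cv2.minAreaRect(P)
    if a<b: a,b,t=b,a,t+90
    return np.round([x,y,a,b,(t+90)%180-90,np.median(w[m][:,2]),len(P)],1)  # t: world direction of long side
def blobs(w,m,mn=60):
    m=cv2.morphologyEx(m.astype(np.uint8),cv2.MORPH_OPEN,np.ones((3,3)))
    n,l,s,ce=cv2.connectedComponentsWithStats(m)
    for i in range(1,n):
        if s[i,4]>=mn: print(ce[i].round(),rect(w,l==i))
E
python3 - <<'E'
from h import *
c=np.load("top.npy",allow_pickle=True).item(); w=cloud(c)
roi=np.zeros((480,640),bool); roi[195:345,190:440]=1
print("tops z 48-62"); blobs(w,roi&(w[...,2]>47)&(w[...,2]<63))
print("z 38-47"); blobs(w,roi&(w[...,2]>34)&(w[...,2]<60)&(np.arange(640)<300),30)
print("jig base"); blobs(w,roi&(w[...,2]>4.5)&(w[...,2]<60)&(np.arange(640)<300)&(np.arange(480)[:,None]<310))
print("bench z",np.nanmedian(w[300:340,220:280,2]))
im=c["pixels"]; crop=np.hstack([cv2.resize(im[215:305,190:300],None,fx=3.6,fy=4),cv2.resize(im[205:310,315:435],None,fx=3.3,fy=360/105)])
cv2.imwrite("pics/crop.png",crop); print(crop.shape)
E
```

```text
tops z 48-62
[333. 222.] [581.  151.9  44.2  30.   16.1  55.1 453. ]
[390. 224.] [577.6  52.2  43.8  30.8  18.   55.1 459. ]
[216. 250.] [529.4 350.4  47.3  18.7 -17.6  57.3 292. ]
[227. 253.] [525.1 332.8  30.4   6.5 -20.5  51.6  70. ]
[343. 285.] [472.6 132.9  43.9  29.8  -9.2  54.9 459. ]
[415. 288.] [469.   11.3  45.3  44.  -77.3  55.1 697. ]
[302. 327.] [401.  200.9  43.8  30.  -68.4  55.2 474. ]
z 38-47
[222. 252.] [526.5 341.8  55.5  33.1 -16.8  49.7 467. ]
[270. 267.] [502.7 260.   33.6  10.1 -15.3  46.6 113. ]
[295. 329.] [396.6 211.8  30.   20.5  20.8  55.1 181. ]
jig base
[243. 259.] [ 518.5  312.6  150.2   75.9   73.6    9.1 3408. ]
bench z 0.4023344565059688
(360, 792, 3)
```

View pics/crop.png

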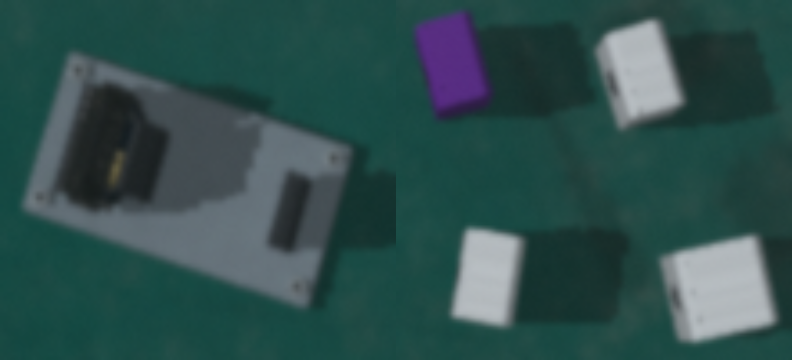

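The crop shows the jig at left, with the nest and module at about (115,150) and the end stop at (290,210). On the right are purple (455,65), the white 30 mm spacers at (640,75) and (488,278), and the thick white one at (720,288). The measured tops, 44x30 at z 55, agree with this. Next I profile the gap and set out.

```bash
cat >> h.py <<'E'
def go(xyz,yaw):
    """tool-frame cm shift (before any turn) and roll to bring TCP to xyz,yaw"""
    o=observe(); R=Ro.from_euler("xyz",o["ee_rot"],degrees=True).as_matrix()
    d=R.T@(np.array(xyz,float)-o["tcp_pos"])/10
    r=-(((yaw-o["ee_rot"][2])+90)%180-90)
    print("t",round(o["time_s"],2),"shift cm",d.round(2),"roll",round(r,1))
E
python3 - <<'E'
from h import *
c=np.load("top.npy",allow_pickle=True).item(); w=cloud(c)
a=np.radians(73.6); C=np.array([518.5,312.6]); ey=np.array([np.cos(a),np.sin(a)]); ex=np.array([np.sin(a),-np.cos(a)])
q=(w[...,:2]-C); X=q@ex; Y=q@ey; Z=w[...,2]
m=(abs(X)<14)&(abs(Y)<76)
for lo in range(-76,76,3):
    k=m&(Y>=lo)&(Y<lo+3)
    if k.any(): print(lo,k.sum(),np.percentile(Z[k],[5,50,95]).round(1),end="; ")
k=(Z>38)&(Y<-30)&(Y>-76)&(abs(X)<40); print("\nstop X range",X[k].min(),X[k].max(),"Y",Y[k].min(),Y[k].max(),Z[k].max())
k=(Z>5)&(Z<11)&(abs(Y)<90)&(abs(X)<60); print("base X",np.percentile(X[k],[0.3,99.7]),"Y",np.percentile(Y[k],[.3,99.7]))
go([472.6,132.9,231],80.8)
E
```

```text
-76 30 [-1.3  6.6 10.3]; -73 26 [ 6.6  8.6 10.5]; -70 27 [ 7.3  8.8 10.3]; -67 25 [ 5.6  8.4 10.4]; -64 27 [ 6.3  8.  10.9]; -61 72 [ 6.4 34.8 53.7]; -58 26 [50.5 52.9 54.6]; -55 20 [43.1 46.6 49.6]; -52 14 [37.6 40.4 42.8]; -49 2 [9.  9.1 9.3]; -46 26 [ 5.7  8.3 10.4]; -43 26 [5.6 7.8 9.9]; -40 28 [ 6.8  8.4 10.7]; -37 24 [ 5.5  8.1 10.4]; -34 26 [ 6.3  8.9 12.2]; -31 27 [ 6.8  8.7 11.8]; -28 27 [ 5.4  8.2 10.2]; -25 26 [ 6.6  8.8 10.8]; -22 26 [ 6.6  8.3 10.6]; -19 28 [ 7.1  8.8 11.5]; -16 24 [ 6.7  9.1 10.6]; -13 28 [ 6.3  9.2 11. ]; -10 21 [ 6.   8.2 10.4]; -7 28 [ 5.6  8.5 10.1]; -4 26 [ 6.1  8.5 10.7]; -1 27 [ 6.2  8.2 10.5]; 2 26 [ 7.3  8.9 12.2]; 5 26 [ 6.1  8.4 10.5]; 8 27 [ 6.7  8.8 11. ]; 11 47 [ 7.4 11.  37.8]; 14 69 [ 9.1 39.7 44.6]; 17 38 [43.7 48.2 51.5]; 20 33 [49.3 53.6 56.9]; 23 10 [46.6 51.  52.8]; 26 37 [30.3 45.6 49.9]; 29 33 [44.2 48.2 57. ]; 32 34 [48.1 50.8 57.1]; 35 38 [51.5 54.9 59.4]; 38 30 [57.  58.5 60.4]; 41 29 [55.5 59.2 60.8]; 44 29 [56.8 58.2 60.8]; 47 7 [55.1 56.4 57.8]; 53 15 [28.9 30.8 32.3]; 56 16 [28.5 30.5 31.5]; 62 14 [ 6.3  9.1 10.9]; 65 25 [ 6.2  8.3 11.1]; 68 27 [ 5.9  8.5 10.8]; 71 24 [ 6.6  8.2 10.8]; 74 8 [5.6 7.2 9.5]; 
stop X range -17.12992884593323 16.563492785140987 Y -60.14212660875909 -50.02851048845442 55.680100367409864
base X [-37.87762745  37.82139067] Y [-74.74180557  74.63171263]
t 0.1 shift cm [-3.975e+01 -3.360e+01 -1.000e-02] roll 78.9
```

Gap faces are at jig Y -49.8 and +14.3, a 64.1 mm span, which matches the description. So the gap middle is at world (513.5, 295.6), with the gap direction at 73.6°.

arm_command:
  grip: [8.5,8.5,8.5,8.5,8.5,8.5,8.5,8.5,8.5,8.5]
  delta_pos:
    - [-3.98,-3.36,0]
    - [-3.98,-3.36,0]
    - [-3.98,-3.36,0]
    - [-3.98,-3.36,0]
    - [-3.98,-3.36,0]
    - [-3.98,-3.36,0]
    - [-3.98,-3.36,0]
    - [-3.98,-3.36,0]
    - [-3.98,-3.36,0]
    - [-3.98,-3.36,0]
  roll: [0,0,0,0,0,0,0,0,0,0]
  squeeze: 40

```text
time_s: 1.35
tcp_pos: [473.9, 131.6, 231.1]
ee_rot: [-180.0, -0.0, 159.7]
force: [1.7, 0.6, 0.0]
width: 84.9
grasp_force: 0.0
```

arm_command:
  grip: [8.5,8.5,8.5,8.5,8.5,8.5,8.5,8.5,8.5]
  delta_pos:
    - [0,0,1]
    - [0,0,1]
    - [0,0,1]
    - [0,0,1]
    - [0,0,1]
    - [0,0,1]
    - [0,0,1]
    - [0,0,1]
    - [0,0,0]
  roll: [9.9,9.9,9.9,9.9,9.9,9.9,9.9,9.6,0]

```text
time_s: 2.48
tcp_pos: [472.6, 133.1, 150.5]
ee_rot: [-179.9, 0.0, 80.9]
force: [-0.4, 0.4, -0.8]
width: 85.1
grasp_force: 0.0
```

```bash
python3 - <<'E'
from h import *
c=read_camera("wrist"); w=cloud(c); cv2.imwrite("pics/w1.png",c["pixels"])
print(observe()["tcp_pos"],observe()["ee_rot"])
blobs(w,(w[...,2]>50)&(w[...,2]<60),200)
go([472.6,132.9,11],80.8)
E
```

```text
[473.10616591 133.1585555  150.99529266] [-1.79932308e+02  1.43248162e-02  8.09888353e+01]
[329.   9.] [501.6 261.8  31.9   5.  -17.   53.8 524. ]
[172. 145.] [ 400.   205.2   44.3   30.9  -68.6   55.9 4040. ]
[616. 150.] [658.2 162.9  13.7   9.3  83.7  50.7 208. ]
[485. 180.] [ 580.2  156.    44.8   31.1   15.6   55.8 3827. ]
[311. 237.] [ 471.7  137.    44.1   30.4   -9.3   55.8 3245. ]
[491. 321.] [ 580.2   57.6   36.9   30.9   17.4   55.7 1946. ]
[613. 371.] [ 667.5    5.4   46.5   30.6  -33.    55.6 2232. ]
[332. 396.] [ 467.9   15.4   47.1   44.4  -77.2   55.8 3314. ]
t 2.52 shift cm [-0.03 -0.03 14.  ] roll 0.2
```

View pics/w1.png

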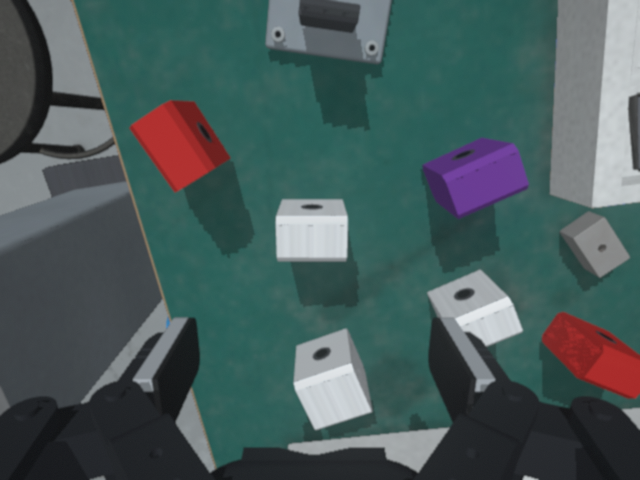

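The wrist view shows the target white spacer at (311,237) and the thick one at (332,396). The other white one is at (470,305) and the jig is at the top. Wrist positions differ from the top camera by a constant ~4 mm in y, so I take the middle and work with relative offsets.

arm_command:
  grip: [8.5,8.5,8.5,8.5,8.5,4.0,4.0,4.0,4.0,4.0]
  delta_pos:
    - [0.17,-0.05,4]
    - [0,0,4]
    - [0,0,3.5]
    - [0,0,2.4]
    - [0,0,0]
    - [0,0,0]
    - [0,0,0]
    - [0,0,0]
    - [0,0,0]
    - [0,0,0]
  roll: [0.2,0,0,0,0,0,0,0,0,0]
  squeeze: 40

```text
time_s: 3.78
tcp_pos: [473.5, 135.1, 13.6]
ee_rot: [179.9, -0.0, 80.6]
force: [-0.5, 0.4, 6.0]
width: 43.7
grasp_force: 41.6
```

arm_command:
  grip: [4.0,4.0,4.0,4.0,4.0,4.0,4.0]
  delta_pos:
    - [0,0,0]
    - [0,0,-1]
    - [0,0,-2.5]
    - [0,0,-3]
    - [0,0,-3]
    - [0,0,-2.5]
    - [0,0,0]
  roll: [0,0,0,0,0,0,0]

```text
time_s: 4.65
tcp_pos: [474.5, 135.1, 134.3]
ee_rot: [179.7, -0.1, 80.6]
force: [0.4, 0.5, -2.1]
width: 43.8
grasp_force: 41.2
```

```bash
python3 - <<'E'
from h import *
g=np.array([513.5,295.6]);a=np.radians(73.6);ey=np.array([np.cos(a),np.sin(a)])
t=g-14.3*ey+[-.4,2]
print(t,observe()["tcp_pos"]); go([*t,132],73.6)
E
```

```text
[509.06251717 283.88181016] [474.54029121 135.09117151 134.33426802]
t 4.65 shift cm [15.24  0.99  0.26] roll 7.0
```

arm_command:
  grip: [4.0,4.0,4.0,4.0,4.0,4.0]
  delta_pos:
    - [3.8,0.25,0]
    - [3.8,0.25,0]
    - [3.8,0.25,0]
    - [3.84,0.24,0]
    - [0,0,0]
    - [0,0,0]
  roll: [0,0,0,0,7,0]

```text
time_s: 5.4
tcp_pos: [506.6, 283.8, 130.8]
ee_rot: [-179.9, 0.1, 73.8]
force: [-0.3, -0.8, -1.7]
width: 43.7
grasp_force: 41.1
```

```bash
python3 - <<'E'
from h import *
c=read_camera("wrist"); cv2.imwrite("pics/w2.png",c["pixels"])
c=read_camera("top"); w=cloud(c); cv2.imwrite("pics/t2.png",c["pixels"][180:330,170:370])
go([509.1,283.9,21.6],73.6)
E
```

```text
t 5.5 shift cm [ 0.14  0.21 10.97] roll 0.1
```

View pics/w2.png

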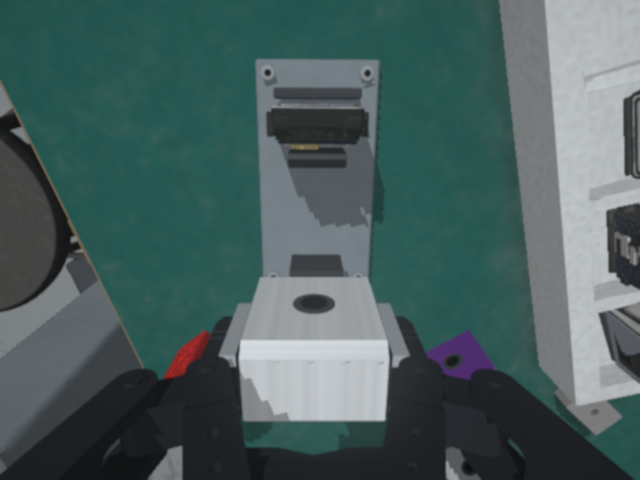

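The wrist view shows the spacer square in the fingers, centre (315,340). The jig lies beyond it, with the nest at (315,130) and the stop at (315,265). It is aligned in x, so I descend in stages.

arm_command:
  grip: [4.0,4.0,4.0,4.0,4.0,4.0]
  delta_pos:
    - [0.14,0.2,0]
    - [0,0,2]
    - [0,0,2.5]
    - [0,0,2]
    - [0,0,1]
    - [0,0,0]
  roll: [0,0,0,0,0,0]

```text
time_s: 6.25
tcp_pos: [510.0, 284.1, 56.8]
ee_rot: [-179.9, 0.0, 73.6]
force: [-0.0, -0.4, -2.0]
width: 43.8
grasp_force: 41.1
```

arm_command:
  grip: [4.0,4.0,4.0,4.0,4.0,4.0]
  delta_pos:
    - [0,0,0.8]
    - [0,0,0.8]
    - [0,0,0.8]
    - [0,0,0.4]
    - [0,0,0.3]
    - [0,0,0]
  roll: [0,0,0,0,0,0]

```text
time_s: 7.0
tcp_pos: [510.0, 284.5, 26.1]
ee_rot: [-180.0, 0.0, 73.6]
force: [1.3, 0.5, -2.0]
width: 43.7
grasp_force: 41.1
```

```bash
python3 - <<'E'
from h import *
go([509.1,283.9,21.6],73.6)
o=observe();print(o["force"],o["tcp_pos"],o["ee_rot"])
E
```

```text
t 7.0 shift cm [-0.08 -0.07  0.45] roll 0.0
[ 1.34116996  0.537286   -2.02384479] [510.01400731 284.47787261  26.11784973] [-1.79984605e+02  1.08696268e-02  7.36307556e+01]
```

Clear of the walls. I push gently toward the stop (tool -x) while still 4 mm up, to feel contact.

arm_command:
  grip: [4.0,4.0,4.0,4.0]
  delta_pos:
    - [-0.1,0,0.2]
    - [-0.1,0,0]
    - [0,0,0]
    - [0,0,0]
  roll: [0,0,0,0]

```text
time_s: 7.5
tcp_pos: [509.6, 282.6, 24.4]
ee_rot: [180.0, -0.0, 73.6]
force: [0.6, 0.7, -1.8]
width: 43.6
grasp_force: 41.1
```

arm_command:
  grip: [4.0,4.0,4.0]
  delta_pos:
    - [-0.1,0,0]
    - [0,0,0]
    - [0,0,0]
  roll: [0,0,0]

```text
time_s: 7.88
tcp_pos: [509.3, 281.6, 24.3]
ee_rot: [180.0, -0.0, 73.6]
force: [0.6, 0.4, -1.5]
width: 44.0
grasp_force: 41.1
```

arm_command:
  grip: [4.0,4.0,4.0]
  delta_pos:
    - [-0.1,0,0]
    - [0,0,0]
    - [0,0,0]
  roll: [0,0,0]

```text
time_s: 8.25
tcp_pos: [509.3, 281.3, 24.4]
ee_rot: [180.0, -0.1, 73.6]
force: [-0.6, 3.5, -3.8]
width: 43.9
grasp_force: 41.1
```

arm_command:
  grip: [4.0,4.0,4.0]
  delta_pos:
    - [-0.05,0,0]
    - [0,0,0]
    - [0,0,0]
  roll: [0,0,0]

```text
time_s: 8.62
tcp_pos: [509.3, 281.3, 24.4]
ee_rot: [180.0, -0.1, 73.6]
force: [0.6, 7.0, -3.3]
width: 43.6
grasp_force: 41.1
```

Contact with the stop came where I expected it. I back off 1 mm, set down and release.

arm_command:
  grip: [4.0,4.0,4.0,4.0]
  delta_pos:
    - [0.1,0,0]
    - [0,0,0.2]
    - [0,0,0.15]
    - [0,0,0]
  roll: [0,0,0,0]

```text
time_s: 9.12
tcp_pos: [509.8, 281.2, 21.6]
ee_rot: [179.9, -0.0, 73.6]
force: [0.1, 2.7, 4.2]
width: 43.4
grasp_force: 41.9
```

```bash
python3 - <<'E'
from h import *
o=observe();print(o["force"],o["tcp_pos"])
E
```

```text
[0.09480329 2.731218   4.17350055] [509.76568506 281.20368939  21.60509101]
```

arm_command:
  grip: [8.5,8.5,8.5,8.5,8.5,8.5,8.5,8.5,8.5]
  delta_pos:
    - [0,0,0]
    - [0,0,0]
    - [0,0,0]
    - [0,0,-1]
    - [0,0,-3]
    - [0,0,-4]
    - [0,0,-4]
    - [0,0,-1]
    - [0,0,0]
  roll: [0,0,0,0,0,0,0,0,0]

```text
time_s: 10.25
tcp_pos: [509.2, 281.1, 151.5]
ee_rot: [179.9, -0.0, 73.6]
force: [-0.8, 0.4, -0.6]
width: 84.9
grasp_force: 0.0
```

```bash
python3 - <<'E'
from h import *
c=read_camera("wrist"); w=cloud(c); cv2.imwrite("pics/w3.png",c["pixels"])
blobs(w,(w[...,2]>59)&(w[...,2]<68),200)
go([577.2,54.3,151.5],108)
E
```

```text
[634. 125.] [700.3 299.   47.7   6.2  88.5  61.9 968. ]
[342. 116.] [546.1 351.   11.8   9.5  73.9  60.5 320. ]
[282. 116.] [515.5 359.4  16.7  10.4 -13.6  60.5 347. ]
[614. 225.] [685.8 238.9  51.5  14.4  70.9  63.5 781. ]
[314. 244.] [ 510.2  282.7   44.1   30.3  -16.6   63.9 3351. ]
[610. 318.] [678.4 173.9  54.5  15.7  78.3  63.8 739. ]
t 10.3 shift cm [-19.8   12.98  -0.11] roll -34.4
```

View pics/w3.png

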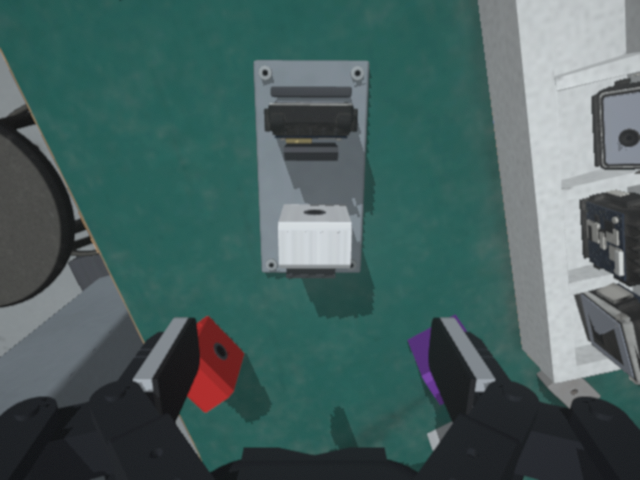

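The wrist view shows the first spacer upright in the gap against the stop at (315,240), top at z 63.9. Free room remains toward the nest at (310,175). On to the second spacer.

arm_command:
  grip: [8.5,8.5,8.5,8.5,8.5,8.5,8.5,8.5,8.5,8.5]
  delta_pos:
    - [-3.96,2.6,0]
    - [-3.96,2.6,0]
    - [-3.96,2.6,0]
    - [-3.96,2.6,0]
    - [-3.96,2.58,0]
    - [0,0,0]
    - [0,0,0]
    - [0,0,0]
    - [0,0,0]
    - [0,0,0]
  roll: [0,0,0,0,0,-8.6,-8.6,-8.6,-8.6,0]

```text
time_s: 11.55
tcp_pos: [576.6, 54.6, 148.9]
ee_rot: [-179.8, -0.1, 107.9]
force: [0.1, 0.3, -0.3]
width: 85.1
grasp_force: 0.0
```

```bash
python3 - <<'E'
from h import *
c=read_camera("wrist"); w=cloud(c)
blobs(w,(w[...,2]>50)&(w[...,2]<60),1000)
go([577.3,54.3,13.6],107.6)
E
```

```text
[376.  81.] [ 580.3  155.9   44.3   30.1   16.2   55.9 4669. ]
[129. 249.] [ 468.    15.3   45.9   45.4  -77.4   55.9 4970. ]
[314. 241.] [ 576.8   56.2   43.9   30.5   17.    55.9 3243. ]
[411. 345.] [ 667.5    5.5   45.3   30.3  -33.1   55.8 1955. ]
[ 66. 366.] [ 4.471e+02 -9.370e+01  6.590e+01  5.390e+01 -1.700e+00  5.560e+01
  3.250e+03]
[294. 425.] [ 6.185e+02 -1.077e+02  1.873e+02  7.360e+01 -1.500e+00  5.560e+01
  6.031e+03]
t 11.6 shift cm [-0.06  0.07 13.56] roll 0.3
```

arm_command:
  grip: [8.5,8.5,8.5,8.5,8.5,4.0,4.0,4.0,4.0,4.0]
  delta_pos:
    - [-0.05,0.07,4]
    - [0,0,4]
    - [0,0,3.5]
    - [0,0,2.0]
    - [0,0,0]
    - [0,0,0]
    - [0,0,0]
    - [0,0,0]
    - [0,0,0]
    - [0,0,0]
  roll: [0.3,0,0,0,0,0,0,0,0,0]
  squeeze: 40

```text
time_s: 12.85
tcp_pos: [579.1, 54.2, 17.0]
ee_rot: [179.9, 0.0, 107.7]
force: [-1.3, -0.9, 6.0]
width: 43.6
grasp_force: 42.0
```

arm_command:
  grip: [4.0,4.0,4.0,4.0,4.0,4.0,4.0]
  delta_pos:
    - [0,0,0]
    - [0,0,-1]
    - [0,0,-2.5]
    - [0,0,-3]
    - [0,0,-3]
    - [0,0,-2.5]
    - [0,0,0]
  roll: [0,0,0,0,0,0,0]

```text
time_s: 13.72
tcp_pos: [580.1, 54.3, 137.8]
ee_rot: [179.7, 0.1, 107.7]
force: [0.5, -0.1, -3.2]
width: 44.0
grasp_force: 41.4
```

```bash
python3 - <<'E'
from h import *
print(observe()["tcp_pos"]); go([518.6,311.9,135],73.6)
E
```

```text
[580.0912221   54.30844614 137.84662573]
t 13.72 shift cm [26.41  1.99  0.24] roll 34.1
```

arm_command:
  grip: [4.0,4.0,4.0,4.0,4.0,4.0,4.0,4.0,4.0,4.0]
  delta_pos:
    - [5.26,0.4,0]
    - [5.26,0.4,0]
    - [5.26,0.4,0]
    - [5.26,0.4,0]
    - [5.27,0.39,0]
    - [0,0,0]
    - [0,0,0]
    - [0,0,0]
    - [0,0,0]
    - [0,0,0]
  roll: [0,0,0,0,0,8.5,8.5,8.5,8.6,0]

```text
time_s: 14.98
tcp_pos: [516.5, 310.7, 134.3]
ee_rot: [-179.9, 0.1, 73.7]
force: [0.5, 0.2, -2.1]
width: 43.6
grasp_force: 41.3
```

```bash
python3 - <<'E'
from h import *
c=read_camera("wrist"); cv2.imwrite("pics/w4.png",c["pixels"])
print(observe()["tcp_pos"]); go([518.3,310.9,60],73.6)
E
```

```text
[516.71012269 310.67540126 134.51365081]
t 15.03 shift cm [0.08 0.16 7.45] roll 0.2
```

View pics/w4.png

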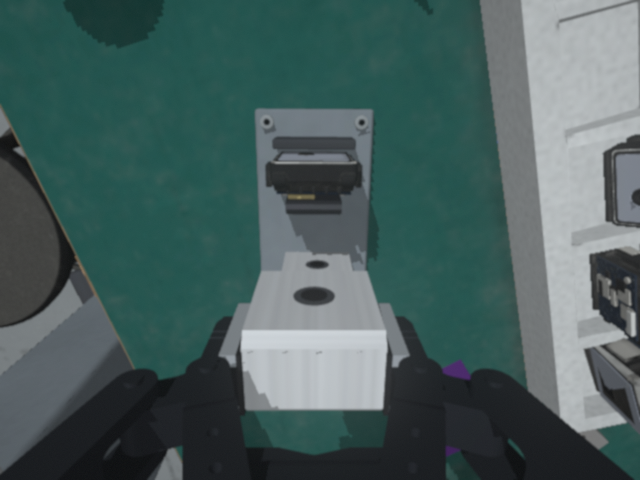

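The held spacer is at (315,330) with the first one behind it at (317,265), and they line up. I descend to just above the first one's top, check, then insert.

arm_command:
  grip: [4.0,4.0,4.0,4.0,4.0]
  delta_pos:
    - [0.08,0.16,1]
    - [0,0,2]
    - [0,0,1.7]
    - [0,0,0]
    - [0,0,0]
  roll: [0.1,0,0,0,0]

```text
time_s: 15.65
tcp_pos: [519.5, 311.4, 88.8]
ee_rot: [180.0, -0.0, 73.5]
force: [0.7, 0.8, -2.2]
width: 43.6
grasp_force: 41.2
```

```bash
python3 - <<'E'
from h import *
print(observe()["tcp_pos"]); go([518.3,310.9,60],73.6)
E
```

```text
[519.54360883 311.40273448  88.83803452]
t 15.65 shift cm [-0.08 -0.11  2.88] roll -0.1
```

arm_command:
  grip: [4.0,4.0,4.0,4.0,4.0,4.0]
  delta_pos:
    - [-0.08,-0.08,0.6]
    - [0,0,0.6]
    - [0,0,0.4]
    - [0,0,0.4]
    - [0,0,0]
    - [0,0,0]
  roll: [0,0,0,0,0,0]

```text
time_s: 16.4
tcp_pos: [518.4, 310.8, 68.9]
ee_rot: [180.0, -0.0, 73.5]
force: [-0.2, -0.4, -1.4]
width: 43.4
grasp_force: 41.2
```

arm_command:
  grip: [4.0,4.0,4.0,4.0,4.0,4.0]
  delta_pos:
    - [0,0,0.4]
    - [0,0,0.4]
    - [0,0,0.4]
    - [0,0,0.4]
    - [0,0,0]
    - [0,0,0]
  roll: [0,0,0,0,0,0]

```text
time_s: 17.15
tcp_pos: [518.3, 310.8, 52.8]
ee_rot: [180.0, -0.0, 73.5]
force: [-0.5, -0.3, -2.7]
width: 43.5
grasp_force: 41.2
```

arm_command:
  grip: [4.0,4.0,4.0,4.0,4.0,4.0]
  delta_pos:
    - [0,0,0.4]
    - [0,0,0.4]
    - [0,0,0.3]
    - [0,0,0.3]
    - [0,0,0]
    - [0,0,0]
  roll: [0,0,0,0,0,0]

```text
time_s: 17.9
tcp_pos: [518.3, 310.8, 38.8]
ee_rot: [180.0, -0.0, 73.5]
force: [0.3, -0.1, -1.8]
width: 43.6
grasp_force: 41.2
```

arm_command:
  grip: [4.0,4.0,4.0,4.0,4.0,4.0]
  delta_pos:
    - [0,0,0.3]
    - [0,0,0.3]
    - [0,0,0.3]
    - [0,0,0.2]
    - [0,0,0]
    - [0,0,0]
  roll: [0,0,0,0,0,0]

```text
time_s: 18.65
tcp_pos: [518.3, 310.8, 27.8]
ee_rot: [180.0, -0.0, 73.5]
force: [0.2, -0.5, -3.4]
width: 43.3
grasp_force: 41.2
```

arm_command:
  grip: [4.0,4.0,4.0,4.0]
  delta_pos:
    - [0,0,0.15]
    - [0,0,0.13]
    - [0,0,0]
    - [0,0,0]
  roll: [0,0,0,0]

```text
time_s: 19.15
tcp_pos: [518.3, 310.8, 25.1]
ee_rot: [180.0, -0.0, 73.5]
force: [-0.3, 0.1, -2.2]
width: 43.6
grasp_force: 41.5
```

arm_command:
  grip: [4.0,4.0,4.0]
  delta_pos:
    - [0,0,0.1]
    - [0,0,0]
    - [0,0,0]
  roll: [0,0,0]

```text
time_s: 19.52
tcp_pos: [518.3, 310.8, 25.0]
ee_rot: [180.0, -0.0, 73.5]
force: [-2.0, -0.1, 5.3]
width: 43.6
grasp_force: 42.1
```

On the floor. I release and retreat.

arm_command:
  grip: [8.5,8.5,8.5,8.5,8.5,8.5,8.5,8.5,8.5]
  delta_pos:
    - [0,0,0]
    - [0,0,0]
    - [0,0,0]
    - [0,0,-1]
    - [0,0,-3]
    - [0,0,-4]
    - [0,0,-4]
    - [0,0,-2]
    - [0,0,0]
  roll: [0,0,0,0,0,0,0,0,0]

```text
time_s: 20.65
tcp_pos: [519.5, 311.3, 166.5]
ee_rot: [179.8, -0.2, 73.5]
force: [-0.6, 0.0, 0.2]
width: 84.8
grasp_force: 0.0
```

```bash
python3 - <<'E'
from h import *
c=read_camera("wrist"); w=cloud(c); cv2.imwrite("pics/w5.png",c["pixels"])
blobs(w,(w[...,2]>59)&(w[...,2]<68),1000)
blobs(w,(w[...,2]>50)&(w[...,2]<59),1000)
s=read_camera("scene"); cv2.imwrite("pics/s5.png",s["pixels"])
E
```

```text
[604. 174.] [ 704.6  300.1   56.8   18.2   78.4   63.8 1503. ]
[311. 236.] [ 519.1  313.9   44.    29.8  -16.7   63.9 3003. ]
[312. 282.] [ 510.2  283.    44.    30.3  -16.8   63.8 2694. ]
[626.  87.] [ 724.6  348.9   51.3   22.    87.    51.1 2000. ]
[584. 177.] [ 697.1  299.2   48.7   11.8   82.4   54.5 1200. ]
[208. 405.] [ 400.4  205.4   44.8   31.1  -69.7   55.7 1732. ]
```

View pics/w5.png

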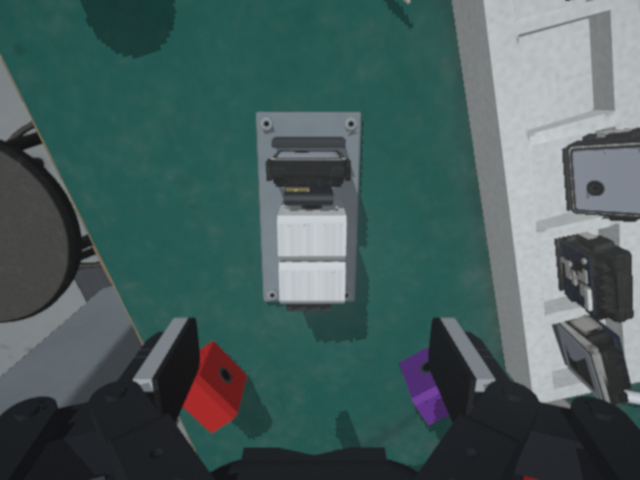

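Both spacers stand side by side at (311,236) and (312,282). Their tops are at z 63.9, they are 32 mm apart and flat, and the thick spacer was never touched. The hand is clear, so I hand in.

```bash
python3 -c "
from bench import *
print(finish_job())"
```

```text
the job is handed in; nothing more can be done
None
```

Both 30 mm spacers stand upright side by side on the jig's floor, filling the gap, the 45 mm spacer was left untouched, and the job was handed in at about 21 s; no verdict was shown.

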